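# Lock the jig's strap with the ball-lock pin

### The job

Swing the holding strap of the jig across the wood blank until its eye lies over the steel keeper plate, then fetch the ball-lock pin from its wood block, keeping its thumb button squeezed in, and put it down through the strap's eye and the keeper's hole until its collar sits on the strap. The keeper's hole may lie up to 12 mm to either side of its mark, so feel for it gently and never press the pin on the jig with more than 25 N; with the pin home let the button go so that the ball locks under the keeper, and leave the things lying around alone.

Things in the scene. Friction and masses are not known exactly. Their poses are not given: they have to be found in the camera images.
- jig: holding jig fixed on the table: ply base 215 x 120 x 12 mm with a wood blank 42 x 85 x 32 mm on it. Origin mid underside, z up. The strap's vertical hinge axis is at x=+75, y=0 mm; the closed strap runs from there to -x. At x=-75 mm a steel bridge carries the steel keeper plate, 54 x 70 x 10 mm, top at z=46 mm, open below it down to the base (z=12 mm)
- keeper_mark (a point): top face of the keeper plate at the middle of its adjusting range (jig frame -75, 0, 46 mm). The keeper's one hole, 14 mm diameter, right through, sharp-edged, is clamped firmly anywhere from 12 mm to -y to 12 mm to +y of this mark, along the jig's y axis only; its place is not measured. Swing the strap with the pin in its eye to bring the two holes in line
- strap (a joint): swing of the strap about its hinge, rad: 0 = closed, eye over the keeper mark; positive = open towards the jig's +y; range -0.2 to 1.0. Stiff greased hinge: stays where it is left and resists motion with 0.4 Nm per rad/s. Aluminium bar 34 mm wide, 10 mm thick, underside 47 mm and top 57 mm above the table, reaching 172 mm from the hinge axis
- strap_eye (a point): centre of the strap's eye at the strap's top face, 57 mm above the table, 150 mm from the hinge axis: a through hole of 14 mm diameter with a 1 mm chamfer
- strap_knob (a point): middle of the upright round wood knob on the strap, 20 mm diameter, its top 33 mm above the strap's top face; this point is 77 mm above the table and 85 mm from the hinge axis (65 mm from the eye). Nothing else stands near it
- pin: loose steel ball-lock pin, about 0.17 kg. Origin on its axis at the collar's underside, z up. Shank below: 12 mm diameter, 40 mm long, end bevelled over 1.5 mm to 9.6 mm. One locking ball at z=-27.5 mm stands out 4 mm to -y. Collar 32 mm diameter, 5 mm high; neck; T-handle on top. It starts upright in its block, hanging by the collar
- pin_handle (a point): middle of the pin's T-handle bar, 33 mm above the collar's underside: bar 44 mm long along the pin's y, 20 mm wide along x, 18 mm high. The thumb button, a 14 x 14 mm face, stands out 7 mm at its -y end: 51 mm over bar and button, 46 mm with it fully in. Grip lengthwise, one finger on the button: the ball draws in and the shank passes a 14 mm hole; with the button out it cannot
- pin_button (a joint): travel of the thumb button, m: 0 = out (ball out), 0.005 = fully in (ball in). Spring about 3.6 N at 0 and 9.6 N fully in
- holder: wood block 64 x 64 x 50 mm fixed to the table, origin at the middle of its underside, with a 21 mm upright hole in its middle in which the pin stands, collar on the block's top (50 mm above the table)
- tape_measure: tape measure 30 x 63 x 59 mm, bystander
- oilstone: grey oilstone 50 x 150 x 28 mm, bystander
- eraser: white eraser 22 x 42 x 12 mm, bystander
- slip_stone: flat pale slip stone 36 x 100 x 12 mm, bystander

How it is judged:
By the outcome, as a careful person would: the job done as asked, in the order asked, and still so for the second after the job is handed in, with the robot touching nothing.
It also fails if it takes over 61 s, if anything falls off the work surface, if the arm or the gripper's body presses on something with over 40 N, if the wrist force passes 120 N, or if a joint passes its speed limit or range.

### The arm

A 6-joint arm with a two-finger parallel gripper is mounted at the origin on a cart in front of the work surface, level with it; the furniture and walls round the work are solid. World frame = base frame: x ahead of the robot, y to its left, z up, the work surface at z = 0. Lengths are in m, angles in rad, forces in N, time in s.
With the tool pointing down it reaches from about 0.325 to 0.875 m from the base axis. Payload 4.4 kg.
Tool frame: the origin (TCP) lies at the very end of the fingers, on their centre line; the grasp point (between the pads) lies ctrl.grasp_offset behind it (ctrl.grasp_offset is the distance from the TCP to the grasp point, in m); z points along the fingers, y is the line along which they close (so a half turn about z gives the same grasp; the last joint's range is limited). The gripper opens to 85 mm and grips with 20 to 120 N. Pads are 22 mm wide; open, the fingers measure 114 mm over their backs; the gripper's body (76 mm by 85 mm) begins 54 mm behind the grasp point. The pads swing forward as they close: fully open they stand 13 mm farther back than shut.
Start: joints at [-1.435, 0.207, 1.542, -0, 1.393, -0.15], TCP at [0.163, -0.552, 0.231] pointing down, gripper open.
Joint ranges: [-2.73, 2.73], [-0.86, 2.22], [0.23, 2.46], [-1.11, 4.25], [0.08, 2.63], [-2.82, 2.82]. Speed limits (rad/s): [2.79, 2.79, 3.14, 3.14, 3.14, 3.14].

### API

Orientations are given as a 3x3 rotation matrix whose columns are the frame's x, y, z axes.
In Python, from station import ctrl, cams gives the robot as it stands.
- The arm moves only by the tool send_rows, never from a script. Its argument "deltas" is one flat list of numbers, 7 for each row, row after row: the closure, from 0 (fully open) to 1 (shut), then the shift along the tool's x, y, z in fractions of the full range, 1 being 1 m, then the turn, a rotation vector about the tool's x, y, z in a scale on which 1.0 is 180 degrees. A call has 1 to 10 rows; each row is the pose to reach, as a shift and turn from the pose commanded when the call began, along the tool's axes at that moment; what a row does not reach only later rows make up. A row lasts 1/10 s, in which the tool goes at most 50 mm and 8.59 degrees, less where a joint would pass 70% of its speed; a pose out of reach is approached as far as the arm can. No shift or turn number may pass 1 either way. A call with a gripper value outside its range is refused whole. The fingers move at their own pace and stop on an object; "squeeze" is the grip in N (left out, the last holds). Time passes only in rows, so rows that repeat a pose let the fingers close. It gives the time, the measured TCP pose, the force, the opening and the grip force at its end, in the units of the state.
- ctrl.get_obs(): the state, without advancing time (a new reading comes with each control period).
- cams.camera(name): name is "side" or "top" or "wrist"; returns the picture (400x640x3 uint8, red, green, blue); there is no depth.
- cams.camera_params(name): a dict with "fx", "fy", "cx", "cy" (pixels), "T" (4x4, takes a point from camera to world coordinates). Camera axes: x right, y down, z forward; pixel columns grow to the right and rows downward; lengths in m; the calibration is good to about 2 mm. A picture is of the moment at which its call begins: read the wrist's pose just before it. camera_params takes no time and is no camera call; for the wrist camera it gives the pose at the moment of the call.
- ctrl.sign_off(): hands the job in; it is judged then, once.
The state is a dict: "time_s": time; "joints": joint angles; "dq": joint speeds; "joint_efforts": joint torques, N m; "tool_pos": TCP position; "tool_rot": TCP orientation; "wrist_force": force on the tool from outside, world axes, zero at the start; "ft_torque": the same for the moment, N m; "width": opening from 0.0 (shut) to 1.0 (fully open); "grip_force": force on a finger pad.
Only numpy, scipy, OpenCV 4.12 (cv2) and the standard library are available. Lean on these libraries where they do the work, as an engineer would, in place of code of your own. Each camera call takes 0.05 s, during which the arm holds its last target. There are 200 camera calls.

## Working session

There is one attempt and no reset: what is moved stays moved. The work goes in short steps, Python scripts to look and compute and a tool call to move; the robot and the scene stay as the last step left them, time stands still between calls to the robot, and variables do not carry over. Pictures are saved under pics/ and viewed, at most 10 in all, crops included, and the job is handed in when it is done.

Besides the shell and the picture viewer there is one more tool, called after "Call:" as name(argument=value, ...), one argument or row to a line, values as JSON. send_rows: Moves the arm, as the interface text tells. Its arguments: {"type":"object","properties":{"deltas":{"type":"array","items":{"type":"number"}},"squeeze":{"type":"number"}},"required":["deltas"]}

```bash
ls; mkdir -p pics
python3 - <<'E'
from station import ctrl,cams
import cv2,numpy as np
o=ctrl.get_obs();print(o,ctrl.grasp_offset)
for n in("top","side"):
    p=cams.camera_params(n);print(n,p["fx"],p["cx"],p["cy"],np.round(p["T"],3).tolist())
    cv2.imwrite(f"pics/{n}0.png",cams.camera(n)[:,:,::-1])
E
```

```text
pics
{'time_s': 0.0, 'joints': array([-1.43449133e+00,  2.07442781e-01,  1.54298394e+00, -1.40049084e-05,
        1.39347398e+00, -1.50485458e-01]), 'dq': array([-0.00059191,  0.00129587,  0.00092146, -0.00066019, -0.001247  ,
       -0.00061537]), 'joint_efforts': array([ 5.55727001e-04, -3.83035183e+01, -2.91594458e+01, -1.27528720e-04,
        1.06116894e-02,  1.15503272e-05]), 'tool_pos': array([ 0.16254127, -0.55075216,  0.2300986 ]), 'tool_rot': array([[ 9.59156065e-01,  2.82877244e-01, -3.27281906e-04],
       [ 2.82877238e-01, -9.59153402e-01,  2.28476173e-03],
       [ 3.32393547e-04, -2.28402367e-03, -9.99997336e-01]]), 'wrist_force': array([ 0.36779619, -0.31531808, -0.5151368 ]), 'ft_torque': array([-0.00950955,  0.00965004,  0.01830177]), 'grip_force': 0.0, 'width': 1.0004143921299453} 0.0187
top 375.39845930429135 319.1353341932104 201.05381739954012 [[-0.026, -0.998, 0.06, 0.496], [-0.999, 0.028, 0.028, -0.144], [-0.03, -0.059, -0.998, 1.008], [0.0, 0.0, 0.0, 1.0]]
side 414.0334064027884 320.23504277630497 196.34788987950745 [[1.0, -0.021, -0.018, 0.547], [0.007, -0.431, 0.902, -1.124], [-0.026, -0.902, -0.431, 0.538], [0.0, 0.0, 0.0, 1.0]]
```

View pics/top0.png

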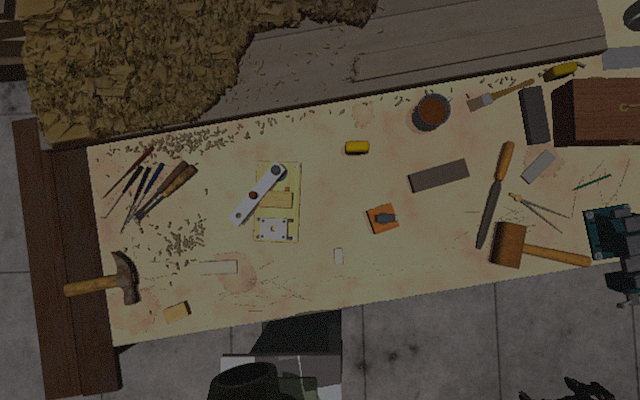

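View pics/side0.png

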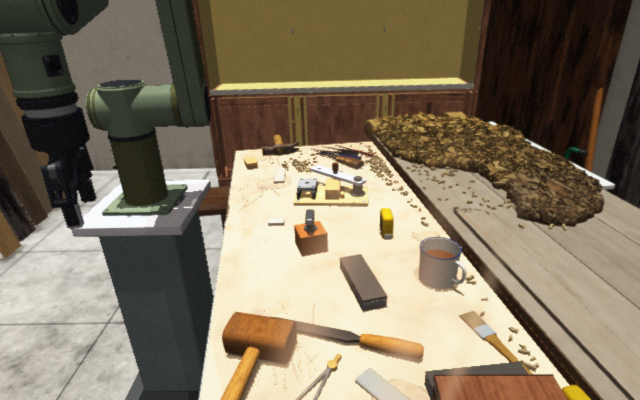

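The top view shows the jig around (277,202), with its hinge at (279,171), knob at (254,194), eye at (238,217) and keeper at (273,229). The pin block is at (382,218). The side view shows the pin at (310,220) and the knob at (335,168). I'll take coarse positions from these, then go closer with the wrist camera.

```bash
cat > h.py <<'E'
from station import ctrl,cams
import cv2,numpy as np
def ray(p,u,v):
    T=p["T"];d=T[:3,:3]@[(u-p["cx"])/p["fx"],(v-p["cy"])/p["fy"],1.];return T[:3,3],d/np.linalg.norm(d)
def onz(p,u,v,z):
    o,d=ray(p,u,v);return o+d*(z-o[2])/d[2]
def tri(*r):
    A=0;b=0
    for o,d in r:
        M=np.eye(3)-np.outer(d,d);A=A+M;b=b+M@o
    x=np.linalg.solve(A,b);return x,[np.linalg.norm((np.eye(3)-np.outer(d,d))@(x-o)) for o,d in r]
def delta(target):  # target TCP pos world -> tool axes mm
    o=ctrl.get_obs();return np.round(1000*o["tool_rot"].T@(np.array(target)-o["tool_pos"]),1)
E
python3 - <<'E'
from h import *
t=cams.camera_params("top")
for n,u,v,z in[("hinge",279,171,.06),("knob",254,194,.09),("eye",238,217,.057),("keeper",273,229,.046),("pin",384,217,.09),("block",382,219,.05)]:print(n,onz(t,u,v,z).round(3))
s=cams.camera_params("side")
print(tri(ray(t,384,217),ray(s,310,214)), tri(ray(t,254,194),ray(s,335,166)))
w=cams.camera_params("wrist");o=ctrl.get_obs();R=o["tool_rot"]
print(w["fx"],w["cx"],w["cy"],(R.T@(w["T"][:3,3]-o["tool_pos"])).round(3),(R.T@w["T"][:3,:3]).round(3))
E
```

```text
hinge [ 0.632 -0.017  0.06 ]
knob [0.573 0.042 0.09 ]
eye [0.518 0.091 0.057]
keeper [0.485 0.004 0.046]
pin [ 0.508 -0.275  0.09 ]
block [ 0.503 -0.275  0.05 ]
(array([ 0.5065202 , -0.27491678,  0.08751869]), [np.float64(0.001019986146220951), np.float64(0.001019986146220875)]) (array([0.57238916, 0.04421427, 0.08053078]), [np.float64(0.0010341825410224979), np.float64(0.0010341825410227921)])
323.8745017758716 318.79656191111684 196.66181780059966 [ 0.069  0.    -0.142] [[ 0.    -0.964 -0.266]
 [ 1.    -0.     0.002]
 [-0.002 -0.266  0.964]]
```

Call:
send_rows(
  deltas=[0,0.045,-0.018,0,0,0,0,0,0.09,-0.037,0,0,0,0,0,0.135,-0.055,0,0,0,0,0,0.18,-0.073,0,0,0,0,0,0.225,-0.092,0,0,0,0,0,0.27,-0.11,0,0,0,0,0,0.315,-0.128,0,0,0,0,0,0.36,-0.147,0,0,0,0,0,0.4,-0.16,0,0,0,0,0,0.4,-0.16,0,0,0,0],
)

```text
time_s: 1.1
tool_pos: [0.5043, -0.2811, 0.2307]
tool_rot: [[0.957, 0.289, 0.001], [0.289, -0.957, 0.002], [0.002, -0.001, -1.0]]
wrist_force: [-0.1, -0.2, -0.4]
width: 0.999
grip_force: 0.0
```

```bash
cat >> h.py <<'E'
import pickle
def shot(name):
    p=cams.camera_params("wrist");im=cams.camera("wrist")[:,:,::-1].copy()
    cv2.imwrite(f"pics/{name}.png",im);pickle.dump(p,open(f"pics/{name}.pkl","wb"))
    o=ctrl.get_obs();print(name,o["time_s"],o["tool_pos"].round(4),o["tool_rot"].round(3).tolist(),p["T"][:3,3].round(3))
def par(name): return pickle.load(open(f"pics/{name}.pkl","rb"))
E
python3 -c "
from h import *
shot('w1')"
```

```text
w1 1.15 [ 0.5024 -0.2828  0.2306] [[0.958, 0.287, -0.001], [0.287, -0.958, 0.001], [-0.001, -0.001, -1.0]] [ 0.57  -0.262  0.373]
```

View pics/w1.png

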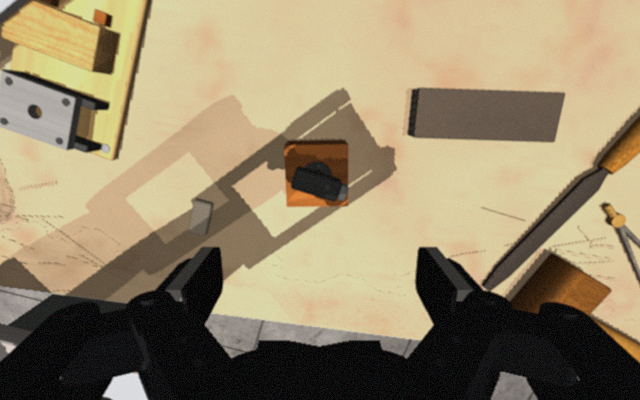

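The wrist view shows the handle bar running from (293,175) to (348,192), with the button at its right end (world -y). The block is at (317,173) and the keeper hole is visible at (36,111). I'll get second views on the way to the jig.

Call:
send_rows(
  deltas=[0,0.02,-0.043,0,0,0,0,0,0.04,-0.085,0,0,0,0,0,0.06,-0.13,0,0,0,0,0,0.068,-0.143,0,0,0,0,0,0.068,-0.143,0,0,0,0],
)

```text
time_s: 1.65
tool_pos: [0.5254, -0.1275, 0.2311]
tool_rot: [[0.958, 0.285, -0.001], [0.285, -0.958, -0.0], [-0.001, -0.0, -1.0]]
wrist_force: [-0.5, -0.4, 0.3]
width: 1.003
grip_force: 0.0
```

```bash
python3 -c "
from h import *
shot('w2')"
```

```text
w2 1.7 [ 0.5254 -0.129   0.2312] [[0.959, 0.284, -0.001], [0.284, -0.959, -0.001], [-0.001, 0.001, -1.0]] [ 0.591 -0.108  0.373]
```

Call:
send_rows(
  deltas=[0,0.02,-0.043,0,0,0,0,0,0.04,-0.085,0,0,0,0,0,0.06,-0.13,0,0,0,0,0,0.068,-0.143,0,0,0,0,0,0.068,-0.143,0,0,0,0],
)

```text
time_s: 2.2
tool_pos: [0.551, 0.0277, 0.2311]
tool_rot: [[0.959, 0.284, 0.0], [0.284, -0.959, -0.001], [-0.0, 0.001, -1.0]]
wrist_force: [-0.1, -1.4, -0.9]
width: 0.999
grip_force: 0.0
```

```bash
python3 -c "
from h import *
shot('w3')
a=cv2.imread('pics/w2.png');b=cv2.imread('pics/w3.png')
cv2.imwrite('pics/w23.png',cv2.resize(np.vstack([a[:300],b[:300]]),None,fx=1,fy=1))"
```

```text
w3 2.25 [0.5508 0.0264 0.2311] [[0.959, 0.283, -0.0], [0.283, -0.959, -0.001], [-0.001, 0.001, -1.0]] [0.617 0.047 0.373]
```

View pics/w23.png

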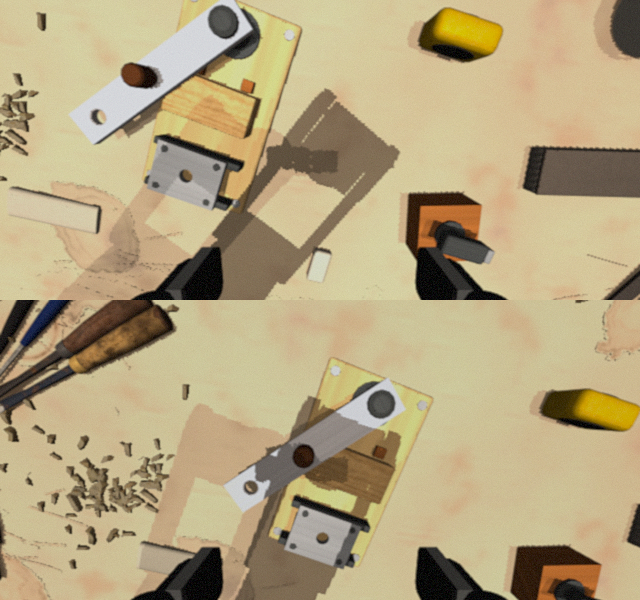

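Both views show the jig clearly. In w2 the eye is at (99,117), hinge (223,21), knob (134,71), keeper hole (186,176) and handle (467,247). In w3 the eye is at (250,188), hinge (381,104), knob (303,156) and hole (322,238). Next I'll triangulate these.

```bash
cat > m.py <<'E'
from h import *
def blob(n,u,v,r,k=0.75):
    g=cv2.GaussianBlur(cv2.cvtColor(cv2.imread(f"pics/{n}.png"),cv2.COLOR_BGR2GRAY),(3,3),0)
    c=g[v-r:v+r+1,u-r:u+r+1]; t=(float(g[v,u])+float(np.percentile(c,85)))/2
    m=(c<t).astype(np.uint8); _,l,s,ce=cv2.connectedComponentsWithStats(m)
    i=l[r,r]; print("  ",n,(u,v),"area",s[i,4] if i else None,(ce[i]+[u-r,v-r]).round(1)); return ce[i]+[u-r,v-r]
if __name__=="__main__":
    P={n:par(n) for n in("w1","w2","w3")}
    J={"eye":[("w2",99,117,10),("w3",250,188,10)],"hole":[("w1",36,111,11),("w2",186,176,11),("w3",322,238,11)],"hinge":[("w2",223,21,20),("w3",381,104,20)]}
    for k,l in J.items():
        x,e=tri(*[ray(P[n],*blob(n,u,v,r)) for n,u,v,r in l]);print(k,x.round(4),np.round(e,4))
    print("knob",tri(ray(P["w2"],134,71),ray(P["w3"],303,156)))
    # pin top face: dark pixels
    for n,(a,b,c,d) in{"w1":(280,135,360,215),"w2":(425,205,510,275)}.items():
        im=cv2.imread(f"pics/{n}.png")[b:d,a:c];cv2.imwrite(f"pics/{n}p.png",cv2.resize(im,None,fx=5,fy=5,interpolation=cv2.INTER_CUBIC))
    a=cv2.imread("pics/w1p.png");b=cv2.imread("pics/w2p.png");h=400;cv2.imwrite("pics/pp.png",np.hstack([cv2.resize(a,(400,400)),cv2.resize(b,(400,329)) if 0 else cv2.copyMakeBorder(cv2.resize(b,(400,329)),0,71,0,0,cv2.BORDER_CONSTANT)]))
E
python3 m.py
```

```text
w2 (99, 117) area 265 [ 97.4 116.4]
   w3 (250, 188) area 204 [251.  186.4]
eye [0.5237 0.0902 0.0566] [0.0004 0.0004]
   w1 (36, 111) area 154 [ 34.2 111.2]
   w2 (186, 176) area 153 [185.  175.5]
   w3 (322, 238) area 118 [322.1 238. ]
hole [0.4864 0.0042 0.0451] [0.0003 0.0004 0.0002]
   w2 (223, 21) area 819 [223.1  21.6]
   w3 (381, 104) area 645 [380.7 103.8]
hinge [ 0.6363 -0.0078  0.0598] [0.0001 0.0001]
knob (array([0.57391764, 0.04796124, 0.08456548]), [np.float64(0.001234519484682668), np.float64(0.0012345194846827188)])
```

View pics/pp.png

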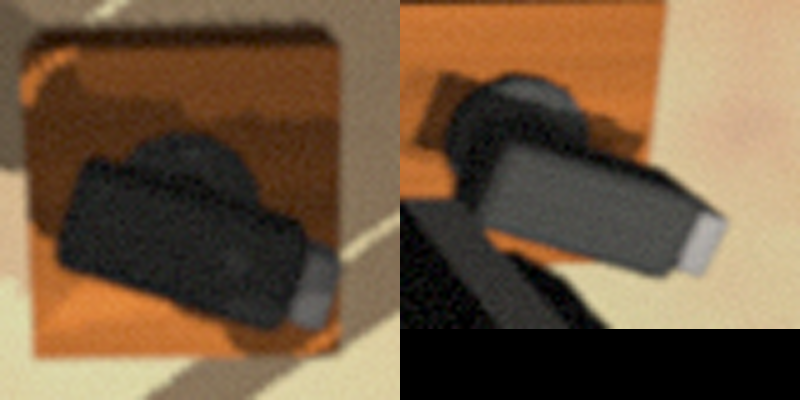

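The rows are not in the units I measure in: turns go in shares of 180 degrees. I convert before sending: 57.5 degrees / 180 = 0.3194.

Call:
send_rows(
  deltas=[0,0.004,-0.002,0.01,0,0,0.0417,0,0.008,-0.004,0.02,0,0,0.0833,0,0.012,-0.006,0.03,0,0,0.125,0,0.016,-0.008,0.045,0,0,0.1667,0,0.02,-0.01,0.06,0,0,0.2083,0,0.024,-0.012,0.075,0,0,0.25,0,0.027,-0.014,0.09,0,0,0.2889,0,0.028,-0.015,0.115,0,0,0.3194,0,0.028,-0.015,0.14,0,0,0.3194,0,0.028,-0.015,0.165,0,0,0.3194],
  squeeze=20,
)

```text
time_s: 3.25
tool_pos: [0.5736, 0.0469, 0.0654]
tool_rot: [[0.752, -0.659, 0.0], [-0.659, -0.752, -0.001], [0.001, 0.001, -1.0]]
wrist_force: [0.2, -0.3, 0.4]
width: 0.998
grip_force: 0.0
```

Call:
send_rows(
  deltas=[0.4,0,0,0,0,0,0,0.6,0,0,0,0,0,0,0.8,0,0,0,0,0,0,1,0,0,0,0,0,0,1,0,0,0,0,0,0,1,0,0,0,0,0,0],
  squeeze=20,
)

```text
time_s: 3.85
tool_pos: [0.5747, 0.0499, 0.0681]
tool_rot: [[0.754, -0.657, 0.003], [-0.657, -0.754, -0.001], [0.003, -0.002, -1.0]]
wrist_force: [-1.1, -2.5, 4.7]
width: 0.223
grip_force: 20.3
```

Run:
```python
from h import *
P={n:par(n) for n in("w1","w2")}
print("pin top",tri(ray(P["w1"],316.6,183.6),ray(P["w2"],465.6,249.4)))
for n,L in{"w1":[(298.4,166.4),(340.6,179.4),(335,201),(292.4,187.4)],"w2":[(448.4,235.8),(488.7,246.4),(482,263.4),(443,251.7)]}.items():
    q=np.array([onz(P[n],u,v,.092)[:2] for u,v in L]);print(q.round(4).tolist(),q.mean(0),np.degrees(np.arctan2(*(q[0]-q[1]))),np.degrees(np.arctan2(*(q[3]-q[2]))))
# knob arc, relative to current TCP, in tool axes
o=ctrl.get_obs();R=o["tool_rot"];c=np.array([.6363,-.0078]);p=o["tool_pos"];print(p)
v=p[:2]-c;print("r",np.hypot(*v),"ang",np.degrees(np.arctan2(v[1],-v[0])))
for a in np.radians(np.arange(0,40,4)):
    w=c+[np.cos(a)*v[0]-np.sin(a)*v[1],np.sin(a)*v[0]+np.cos(a)*v[1]]
    print(round(np.degrees(a)),(1000*R.T@np.r_[w-p[:2],0]).round(1))
```

```text
pin top (array([ 0.50665593, -0.27858357,  0.091083  ]), [np.float64(0.00017848694001494303), np.float64(0.00017848694001487304)])
[[0.5172, -0.2588], [0.5168, -0.2978], [0.4964, -0.2991], [0.4975, -0.2589]] [ 0.50699414 -0.2786507 ] 0.5803414946356954 1.5013465452411952
[[0.5149, -0.2571], [0.5158, -0.2977], [0.4978, -0.2989], [0.4985, -0.2585]] [ 0.50673531 -0.27803571] -1.2227082274416683 0.9926138857633021
[0.57466474 0.0498712  0.068131  ]
r 0.08440895946606408 ang 43.09699645533055
0 [0. 0. 0.]
4 [-0.   5.9 -0. ]
8 [ 0.4 11.8 -0. ]
12 [ 1.2 17.6 -0. ]
16 [ 2.4 23.4 -0. ]
20 [ 4.1 29.  -0. ]
24 [ 6.1 34.6 -0. ]
28 [ 8.5 40.  -0. ]
32 [11.2 45.2 -0. ]
36 [14.4 50.2 -0. ]
```

Scaled: -36.5 degrees / 180 = -0.2028.

Call:
send_rows(
  deltas=[1,0.0002,0.0053,0,0,0,-0.0203,1,0.0007,0.0106,0,0,0,-0.0406,1,0.0015,0.0158,0,0,0,-0.0608,1,0.0027,0.021,0,0,0,-0.0811,1,0.0042,0.0261,0,0,0,-0.1014,1,0.006,0.031,0,0,0,-0.1217,1,0.0081,0.0359,0,0,0,-0.1419,1,0.0106,0.0406,0,0,0,-0.1622,1,0.0133,0.0451,0,0,0,-0.1825,1,0.0165,0.0498,0,0,0,-0.2028],
)

```text
time_s: 4.85
tool_pos: [0.5526, 0.0028, 0.068]
tool_rot: [[0.997, -0.077, -0.001], [-0.077, -0.997, 0.002], [-0.001, -0.001, -1.0]]
wrist_force: [-4.3, 2.5, 10.9]
width: 0.223
grip_force: 20.8
```

Call:
send_rows(
  deltas=[1,0,0,0,0,0,0,1,0,0,0,0,0,0,1,0,0,0,0,0,0],
)

```text
time_s: 5.15
tool_pos: [0.5525, 0.0022, 0.068]
tool_rot: [[0.997, -0.079, -0.001], [-0.079, -0.997, 0.0], [-0.001, -0.0, -1.0]]
wrist_force: [-6.3, 0.3, 11.4]
width: 0.225
grip_force: 20.8
```

Run:
```python
from h import *
shot('w4')
```

```text
w4 5.2 [0.5525 0.0022 0.0681] [[0.997, -0.079, -0.001], [-0.079, -0.997, 0.0], [-0.001, -0.0, -1.0]] [ 0.621 -0.003  0.21 ]
```

View pics/w4.png

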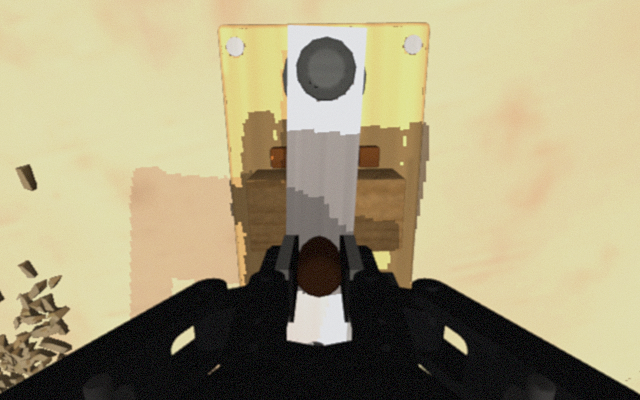

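The strap is nearly closed, with the hinge at (327,68), the knob at (320,267) and the strap lying along the jig's axis. I'll release the knob, back off and look at how the eye lines up with the hole.

Call:
send_rows(
  deltas=[0.6,0,0,0,0,0,0,0.3,0,0,0,0,0,0,0,0,0,0,0,0,0,0,0,0,0,0,0,0,0,0,0,-0.03,0,0,0,0,0,0,-0.07,0,0,0,0,-0.02,0,-0.11,0,0,0,0,-0.05,-0.02,-0.14,0,0,0,0,-0.05,-0.02,-0.16,0,0,0,0,-0.05,-0.02,-0.16,0,0,0],
)

```text
time_s: 6.2
tool_pos: [0.5067, 0.0259, 0.23]
tool_rot: [[0.997, -0.079, 0.008], [-0.079, -0.997, -0.001], [0.008, 0.0, -1.0]]
wrist_force: [0.3, 0.5, -0.6]
width: 0.998
grip_force: 0.0
```

Run:
```python
from h import *
shot('w5')
im=cv2.imread('pics/w5.png');P=par('w5')
# predicted pixel of the old hole position
def proj(x):
    c=np.linalg.inv(P["T"])@np.r_[x,1];return P["fx"]*c[0]/c[2]+P["cx"],P["fy"]*c[1]/c[2]+P["cy"]
u,v=map(int,proj([.4864,.0042,.057]));print(proj([.4864,.0042,.057]),proj([.4864,.0042,.0451]),proj([.6363,-.0078,.0598]))
c=im[v-40:v+40,u-50:u+50];cv2.imwrite('pics/w5c.png',cv2.resize(c,None,fx=6,fy=6,interpolation=cv2.INTER_CUBIC))
```

```text
w5 6.25 [0.5058 0.0257 0.2278] [[0.997, -0.079, 0.004], [-0.079, -0.997, -0.001], [0.004, 0.0, -1.0]] [0.574 0.021 0.373]
(np.float64(341.6460611919599), np.float64(198.3025254074822)) (np.float64(340.8468625991017), np.float64(195.31402032927585)) (np.float64(345.1573591611044), np.float64(34.639594040643146))
```

View pics/w5c.png

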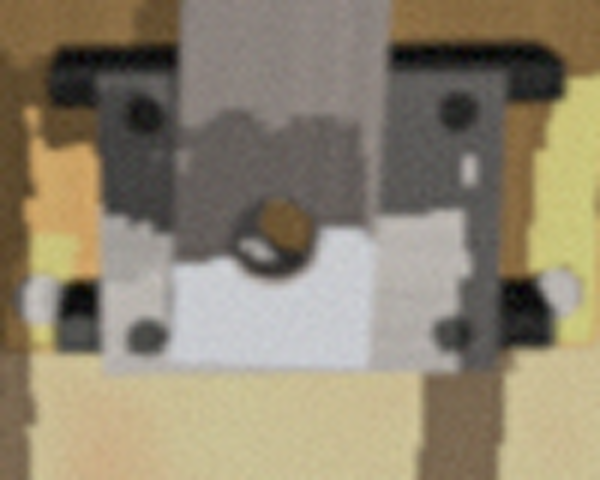

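The eye is at about (337,198) and the hole's predicted place is (342,198), so the eye sits roughly 4 mm to the +y side of the hole. I'll swing it those last millimetres with the pin in the eye. Next I fetch the pin.

Scaled: -4 degrees / 180 = -0.0222.

Call:
send_rows(
  deltas=[0,0.004,0.044,0,0,0,-0.0028,0,0.008,0.088,0,0,0,-0.0056,0,0.011,0.132,0,0,0,-0.0111,0,0.015,0.176,0.01,0,0,-0.0167,0,0.018,0.22,0.025,0,0,-0.0222,0,0.022,0.264,0.05,0,0,-0.0222,0,0.025,0.304,0.075,0,0,-0.0222,0,0.025,0.304,0.095,0,0,-0.0222,0,0.025,0.304,0.095,0,0,-0.0222],
)

```text
time_s: 7.15
tool_pos: [0.5015, -0.2785, 0.1248]
tool_rot: [[1.0, -0.013, -0.01], [-0.013, -1.0, 0.008], [-0.01, -0.007, -1.0]]
wrist_force: [-0.5, 0.5, -0.1]
width: 0.998
grip_force: 0.0
```

Run:
```python
from h import *
o=ctrl.get_obs();print(o["tool_pos"],o["tool_rot"].round(3).tolist(),delta([.5068,-.2793,.063]))
```

```text
[ 0.5014853  -0.27846317  0.12476089] [[1.0, -0.013, -0.01], [-0.013, -1.0, 0.008], [-0.01, -0.007, -1.0]] [ 5.9  1.2 61.7]
```

Call:
send_rows(
  deltas=[0,0,0,0,0,0,0,0,0,0,0,0,0,0,0,0,0,0,0,0,0],
)

```text
time_s: 7.45
tool_pos: [0.5064, -0.279, 0.1326]
tool_rot: [[1.0, -0.009, 0.002], [-0.009, -1.0, -0.001], [0.002, 0.001, -1.0]]
wrist_force: [0.3, -0.1, -0.4]
width: 1.0
grip_force: 0.0
```

Run:
```python
from h import *
o=ctrl.get_obs();print(o["tool_pos"],o["tool_rot"].round(4).tolist(),delta([.5068,-.2793,.063]))
```

```text
[ 0.50639247 -0.27904058  0.13264739] [[1.0, -0.0085, 0.002], [-0.0085, -1.0, -0.0015], [0.002, 0.0015, -1.0]] [ 0.3  0.2 69.6]
```

Call:
send_rows(
  deltas=[0,0,0,0.02,0,0,0,0,0,0,0.04,0,0,0,0,0,0,0.06,0,0,0,0,0,0,0.069,0,0,0,0.15,0,0,0.069,0,0,0,0.3,0,0,0.069,0,0,0,0.4,0,0,0.069,0,0,0,0.6,0,0,0.069,0,0,0,1,0,0,0.069,0,0,0,1,0,0,0.069,0,0,0],
  squeeze=45,
)

```text
time_s: 8.45
tool_pos: [0.507, -0.2789, 0.0654]
tool_rot: [[1.0, -0.01, 0.003], [-0.01, -1.0, 0.0], [0.003, -0.0, -1.0]]
wrist_force: [-1.3, 4.3, 8.9]
width: 0.519
grip_force: 47.3
```

Call:
send_rows(
  deltas=[1,0,0,0,0,0,0,1,0,0,0,0,0,0],
)

```text
time_s: 8.65
tool_pos: [0.5071, -0.2789, 0.0654]
tool_rot: [[1.0, -0.01, 0.003], [-0.01, -1.0, 0.0], [0.003, -0.0, -1.0]]
wrist_force: [-1.5, 4.9, 9.6]
width: 0.519
grip_force: 47.3
```

Call:
send_rows(
  deltas=[1,0,0,-0.01,0,0,0,1,0,0,-0.025,0,0,0,1,0,0,-0.045,0,0,0,1,0,0,-0.065,0,0,0,1,0,0,-0.085,0,0,0,1,0,0,-0.1,0,0,0,1,0,0,-0.1,0,0,0,1,0,0,-0.1,0,0,0],
)

```text
time_s: 9.45
tool_pos: [0.5053, -0.2794, 0.1625]
tool_rot: [[1.0, -0.01, 0.0], [-0.01, -1.0, -0.0], [0.0, 0.0, -1.0]]
wrist_force: [-0.1, 0.2, -2.3]
width: 0.516
grip_force: 47.1
```

Run:
```python
from h import *
shot('w6')
o=ctrl.get_obs();print(o["width"],o["grip_force"],o["wrist_force"])
for n in("top","side"):cv2.imwrite(f"pics/{n}6.png",cams.camera(n)[:,:,::-1])
a=cv2.imread('pics/w6.png');b=cv2.imread('pics/side6.png')[100:260,220:420]
s=cv2.resize(b,(640,512))[:200*2]
cv2.imwrite('pics/c6.png',cv2.resize(np.vstack([a[120:],s[:300]]),(640,580)))
```

```text
w6 9.5 [ 0.5048 -0.2789  0.1615] [[1.0, -0.01, -0.001], [-0.01, -1.0, 0.001], [-0.001, -0.001, -1.0]] [ 0.574 -0.28   0.305]
0.5134737899479576 47.06581771373749 [ 0.06753398 -0.31145294 -2.72442675]
```

View pics/c6.png

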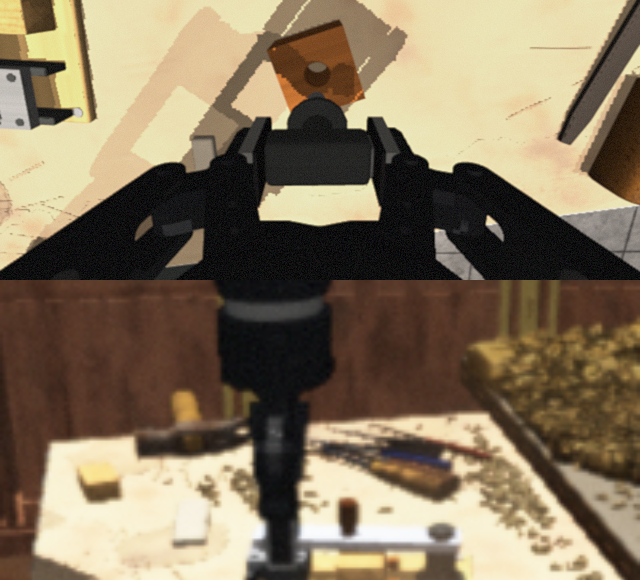

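The pin is held square between the pads, lifted clear of its block, with the button in. The jig stands undisturbed. Next I compute the move to the eye.

Run:
```python
from h import *
P=par('w5');e=onz(P,337.2,197.7,.057);print("eye",e,np.hypot(*(e[:2]-[.6363,-.0078])))
im=cv2.imread('pics/w5.png')
print("hinge w5",onz(P,*__import__('m').blob('w5',345,35,22),.0598))
o=ctrl.get_obs();print(o["tool_pos"],o["tool_rot"].round(3).tolist(),delta([e[0],e[1]-.001,.145]))
```

```text
eye [0.48738515 0.00863706 0.057     ] 0.14981925362743534
   w5 (345, 35) area 768 [344.8  35. ]
hinge w5 [ 0.63605848 -0.00748816  0.0598    ]
[ 0.50444576 -0.27862414  0.16071956] [[1.0, -0.01, -0.002], [-0.01, -1.0, 0.002], [-0.002, -0.002, -1.0]] [ -19.9 -286.    16.3]
```

Call:
send_rows(
  deltas=[1,-0.002,-0.04,0,0,0,0,1,-0.005,-0.08,0,0,0,0,1,-0.008,-0.12,0,0,0,0,1,-0.011,-0.16,0,0,0,0,1,-0.014,-0.2,0,0,0,0,1,-0.017,-0.24,0,0,0,0,1,-0.02,-0.27,0,0,0,0,1,-0.021,-0.286,0.01,0,0,0,1,-0.021,-0.286,0.012,0,0,0,1,-0.021,-0.286,0.012,0,0,0],
)

```text
time_s: 10.6
tool_pos: [0.4863, 0.007, 0.1491]
tool_rot: [[1.0, -0.009, -0.003], [-0.009, -1.0, -0.0], [-0.003, 0.0, -1.0]]
wrist_force: [0.3, -0.7, -1.8]
width: 0.517
grip_force: 47.2
```

Call:
send_rows(
  deltas=[1,0,0,0,0,0,0,1,0,0,0,0,0,0,1,0,0,0,0,0,0],
)

```text
time_s: 10.9
tool_pos: [0.4876, 0.006, 0.1506]
tool_rot: [[1.0, -0.011, 0.001], [-0.011, -1.0, -0.0], [0.001, 0.0, -1.0]]
wrist_force: [0.2, 0.6, -2.0]
width: 0.516
grip_force: 47.2
```

Run:
```python
from h import *
shot('w7')
o=ctrl.get_obs();print(o["width"],o["wrist_force"],delta([.4874,.0076,.121]))
s=cams.camera("side")[:,:,::-1];b=s[130:230,260:400]
a=cv2.imread('pics/w7.png')[100:320,160:480]
cv2.imwrite('pics/c7.png',np.vstack([cv2.resize(a,(436,300)),cv2.resize(b,(436,300),interpolation=cv2.INTER_CUBIC)]))
```

```text
w7 10.95 [0.4875 0.0062 0.1505] [[1.0, -0.011, 0.0], [-0.011, -1.0, -0.0], [0.0, 0.0, -1.0]] [0.556 0.006 0.293]
0.5158984308662499 [ 0.33692104 -0.52611286 -1.32206935] [-0.1 -1.4 29.5]
```

View pics/c7.png

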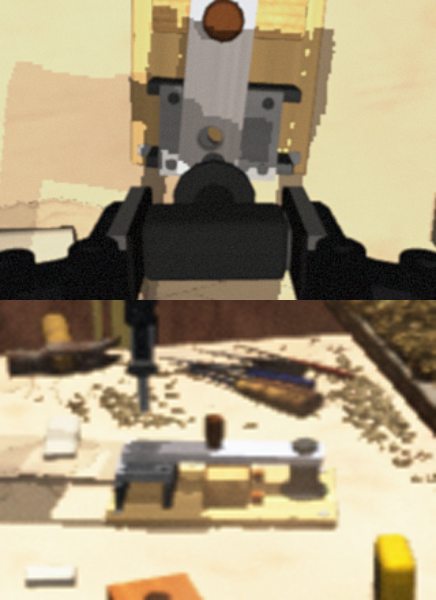

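The side view shows the shank upright above the strap's end. The wrist view has the collar axis at about u=316 and the eye at about u=315, so roughly 1.5 mm in +y is still needed. Now I lower it.

Call:
send_rows(
  deltas=[1,0,-0.0015,0.01,0,0,0,1,0,-0.0015,0.02,0,0,0,1,0,-0.0015,0.03,0,0,0,1,0,-0.0015,0.034,0,0,0,1,0,-0.0015,0.034,0,0,0,1,0,-0.0015,0.034,0,0,0],
)

```text
time_s: 11.6
tool_pos: [0.4873, 0.0084, 0.1162]
tool_rot: [[1.0, -0.01, -0.0], [-0.01, -1.0, -0.0], [-0.0, 0.0, -1.0]]
wrist_force: [-0.2, -0.4, -1.8]
width: 0.515
grip_force: 47.2
```

Call:
send_rows(
  deltas=[1,0,0,0.002,0,0,0,1,0,0,0.004,0,0,0,1,0,0,0.006,0,0,0,1,0,0,0.007,0,0,0,1,0,0,0.007,0,0,0],
)

```text
time_s: 12.1
tool_pos: [0.4873, 0.0084, 0.1092]
tool_rot: [[1.0, -0.01, 0.0], [-0.01, -1.0, -0.0], [0.0, 0.0, -1.0]]
wrist_force: [0.3, -0.4, -1.2]
width: 0.515
grip_force: 47.1
```

Call:
send_rows(
  deltas=[1,0,0,0.001,0,0,0,1,0,0,0.002,0,0,0,1,0,0,0.003,0,0,0,1,0,0,0.004,0,0,0,1,0,0,0.004,0,0,0],
)

```text
time_s: 12.6
tool_pos: [0.4873, 0.0084, 0.1052]
tool_rot: [[1.0, -0.01, 0.0], [-0.01, -1.0, 0.0], [0.0, -0.0, -1.0]]
wrist_force: [0.5, 0.2, -1.8]
width: 0.519
grip_force: 47.1
```

Call:
send_rows(
  deltas=[1,0,0,0.001,0,0,0,1,0,0,0.002,0,0,0,1,0,0,0.003,0,0,0,1,0,0,0.003,0,0,0],
)

```text
time_s: 13.0
tool_pos: [0.4873, 0.0084, 0.1021]
tool_rot: [[1.0, -0.01, 0.0], [-0.01, -1.0, 0.0], [0.0, -0.0, -1.0]]
wrist_force: [0.7, -0.1, -2.2]
width: 0.521
grip_force: 47.1
```

The tip is inside the eye, just above the keeper, with no contact. Now I swing the strap with it about 4.5 mm towards -y.

Call:
send_rows(
  deltas=[1,0,0.001,0,0,0,0,1,0,0.002,0,0,0,0,1,-0.0002,0.003,0,0,0,0,1,-0.0003,0.004,0,0,0,0,1,-0.0005,0.0048,0,0,0,0,1,-0.0005,0.0048,0,0,0,0],
)

```text
time_s: 13.6
tool_pos: [0.4868, 0.0034, 0.1023]
tool_rot: [[1.0, -0.01, 0.0], [-0.01, -1.0, -0.0], [0.0, 0.0, -1.0]]
wrist_force: [0.6, -0.8, -1.6]
width: 0.522
grip_force: 47.1
```

Call:
send_rows(
  deltas=[1,0,0,0.001,0,0,0,1,0,0,0.002,0,0,0,1,0,0,0.003,0,0,0,1,0,0,0.003,0,0,0],
)

```text
time_s: 14.0
tool_pos: [0.4867, 0.0036, 0.0992]
tool_rot: [[1.0, -0.01, 0.0], [-0.01, -1.0, -0.0], [0.0, 0.0, -1.0]]
wrist_force: [0.8, -0.4, -2.0]
width: 0.514
grip_force: 47.1
```

Call:
send_rows(
  deltas=[1,0,0,0.001,0,0,0,1,0,0,0.002,0,0,0,1,0,0,0.003,0,0,0,1,0,0,0.003,0,0,0],
)

```text
time_s: 14.4
tool_pos: [0.4867, 0.0036, 0.0961]
tool_rot: [[1.0, -0.01, -0.0], [-0.01, -1.0, -0.0], [-0.0, 0.0, -1.0]]
wrist_force: [1.0, -0.4, -2.0]
width: 0.515
grip_force: 47.2
```

Call:
send_rows(
  deltas=[1,0,0,0.001,0,0,0,1,0,0,0.002,0,0,0,1,0,0,0.003,0,0,0,1,0,0,0.003,0,0,0],
)

```text
time_s: 14.8
tool_pos: [0.4867, 0.0036, 0.0931]
tool_rot: [[1.0, -0.01, 0.0], [-0.01, -1.0, -0.0], [0.0, 0.0, -1.0]]
wrist_force: [0.7, 0.3, -1.8]
width: 0.518
grip_force: 47.2
```

The tip is 8 mm below the keeper's top with no force, so it is in the hole. I carry on down.

Call:
send_rows(
  deltas=[1,0,0,0.002,0,0,0,1,0,0,0.004,0,0,0,1,0,0,0.006,0,0,0,1,0,0,0.008,0,0,0,1,0,0,0.008,0,0,0],
)

```text
time_s: 15.3
tool_pos: [0.4866, 0.0036, 0.0849]
tool_rot: [[1.0, -0.01, -0.0], [-0.01, -1.0, -0.0], [-0.0, 0.0, -1.0]]
wrist_force: [1.3, -0.5, -2.9]
width: 0.52
grip_force: 47.1
```

Call:
send_rows(
  deltas=[1,0,0,0.002,0,0,0,1,0,0,0.004,0,0,0,1,0,0,0.006,0,0,0,1,0,0,0.008,0,0,0,1,0,0,0.009,0,0,0,1,0,0,0.009,0,0,0],
)

```text
time_s: 15.9
tool_pos: [0.4867, 0.0036, 0.0761]
tool_rot: [[1.0, -0.01, -0.0], [-0.01, -1.0, 0.0], [-0.0, -0.0, -1.0]]
wrist_force: [0.9, 0.4, -2.4]
width: 0.518
grip_force: 47.0
```

Call:
send_rows(
  deltas=[1,0,0,0.001,0,0,0,1,0,0,0.002,0,0,0,1,0,0,0.003,0,0,0,1,0,0,0.003,0,0,0],
)

```text
time_s: 16.3
tool_pos: [0.4867, 0.0036, 0.0732]
tool_rot: [[1.0, -0.01, -0.0], [-0.01, -1.0, 0.0], [-0.0, -0.0, -1.0]]
wrist_force: [0.5, 0.2, -2.2]
width: 0.511
grip_force: 47.1
```

Call:
send_rows(
  deltas=[1,0,0,0.0005,0,0,0,1,0,0,0.001,0,0,0,1,0,0,0.0015,0,0,0,1,0,0,0.002,0,0,0,1,0,0,0.002,0,0,0],
)

```text
time_s: 16.8
tool_pos: [0.4869, 0.0035, 0.0723]
tool_rot: [[1.0, -0.01, 0.0], [-0.01, -1.0, -0.0], [0.0, 0.0, -1.0]]
wrist_force: [-2.5, 1.2, 7.3]
width: 0.517
grip_force: 49.5
```

The collar is seated, with about 9 N of contact at the predicted height. Now I release and lift straight away.

Call:
send_rows(
  deltas=[0.4,0,0,0,0,0,0,0.3,0,0,0,0,0,0,0.15,0,0,0,0,0,0,0,0,0,0,0,0,0,0,0,0,0,0,0,0,0,0,0,0,0,0,0,0,0,0,-0.02,0,0,0,0,0,0,-0.06,0,0,0,0,0,0,-0.1,0,0,0,0,0,0,-0.14,0,0,0],
  squeeze=20,
)

```text
time_s: 17.8
tool_pos: [0.4862, 0.0037, 0.2125]
tool_rot: [[1.0, -0.01, -0.001], [-0.01, -1.0, 0.0], [-0.001, -0.0, -1.0]]
wrist_force: [0.4, -1.1, 0.1]
width: 1.001
grip_force: 0.0
```

Call:
send_rows(
  deltas=[0,0.02,0,-0.02,0,0,0,0,0.02,0,-0.02,0,0,0,0,0.02,0,-0.02,0,0,0],
)

```text
time_s: 18.1
tool_pos: [0.5063, 0.0035, 0.2309]
tool_rot: [[1.0, -0.01, -0.001], [-0.01, -1.0, 0.0], [-0.001, -0.0, -1.0]]
wrist_force: [0.1, 0.5, 0.1]
width: 1.002
grip_force: 0.0
```

Run:
```python
from h import *
shot('w8');o=ctrl.get_obs();print(o["wrist_force"])
s=cams.camera("side")[:,:,::-1];b=s[140:240,260:400]
a=cv2.imread('pics/w8.png')[60:300,160:480]
cv2.imwrite('pics/c8.png',np.vstack([cv2.resize(a,(400,300)),cv2.resize(b,(400,286),interpolation=cv2.INTER_CUBIC)]))
```

```text
w8 18.15 [0.5052 0.0036 0.2296] [[1.0, -0.01, -0.004], [-0.01, -1.0, 0.001], [-0.004, -0.0, -1.0]] [0.575 0.003 0.373]
[-0.42731205 -0.88003306  0.15913688]
```

View pics/c8.png

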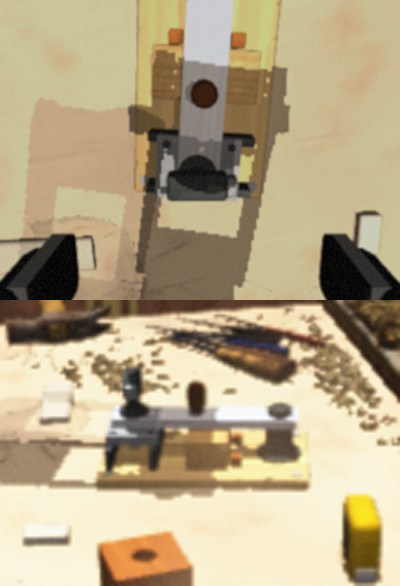

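The pin stands upright with its collar on the strap, the button is out, and the gripper is clear. Handing in.

```bash
python3 -c "
from station import ctrl
print(ctrl.sign_off())"
```

```text
the job is handed in; nothing more can be done
None
```

I handed the job in at about 18 s of the 61 s allowed. The strap is swung over the keeper, the pin is down through both holes with its collar on the strap (about 9 N contact), and the button is released. The last pictures show the pin seated, but the locking ball under the keeper was out of the cameras' view.

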